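Load the ball mill and hold its dead-man plunger

ROBOT

A 6-joint arm with a two-finger parallel gripper is mounted at the origin on the work surface. World frame = base frame: x ahead of the robot, y to its left, z up, the work surface at z = 0. Lengths are in mm, angles in degrees, forces in N, time in s.
With the tool pointing down it reaches from about 350 to 850 mm from the base axis. Payload 8.1 kg.
Tool frame: the origin (TCP) lies at the centre of the arm's flange, where the gripper is bolted on; the fingertips stand 173 mm ahead of it and the grasp point (between the pads) lies 155 mm ahead of it; z points along the fingers, y is the line along which they close (so a half turn about z gives the same grasp; the last joint's range is limited). The gripper opens to 85 mm and grips with 20 to 120 N. Pads are 22 mm wide; open, the fingers measure 114 mm over their backs; the gripper's body (76 mm by 85 mm) begins 54 mm behind the grasp point. The pads swing forward as they close: fully open they stand 13 mm farther back than shut.
Start: joints at [69.19, 7.471, 85.268, -0, 87.261, -4.893], TCP at [164.523, 577.009, 404.692] pointing down, gripper open.
Joint ranges: [-169.43, 169.43], [-51.17, 129.36], [1.28, 143.12], [-76.62, 256.62], [0, 156.53], [-152.29, 152.29]. Speed limits (degrees/s): [136.94, 136.94, 159.86, 180, 180, 180].

INTERFACE

Orientations are given as [roll, pitch, yaw] about the fixed x, y, z axes, in that order (R = Rz(yaw) Ry(pitch) Rx(roll)).
In Python, from bench import * gives the robot as it stands.
- The arm moves only by the shell command python3 -m jog 'ROWS' [FORCE]. ROWS is text: rows parted by semicolons, each of 7 numbers parted by spaces: the shift along the tool's x, y, z scaled (see below), then the turn, a rotation vector about the tool's x, y, z scaled (see below), then the closure, from -1 (fully open) to 1 (shut). In form: tx ty tz wx wy wz hand; .... A call has 1 to 5 rows; each row shifts and turns the commanded pose from where the row before left it, along the tool's axes as they then stand; what a row does not reach is not made up. The controller multiplies each number of a shift by 0.1 m and each number of a turn by 60 degrees. A row lasts 1/8 s, in which the tool goes at most 62.5 mm and 10.7 degrees, less where a joint would pass 70% of its speed; a pose out of reach is approached as far as the arm can. A call with a number of a shift or a turn outside -1 to 1 is refused whole. A call with a gripper value outside its range is refused whole. The fingers move at their own pace and stop on an object; FORCE is the grip in N (left out, the last holds). Time passes only in rows, so rows that do not move let the fingers close. It gives the time, the measured TCP pose, the force, the opening and the grip force at its end, in the units of the state.
- sense(): the state, without advancing time (a new reading comes with each control period).
- snapshot(name): name is "side" or "top"; returns a dict with "img" (384x512x3 uint8, red, green, blue), "fx", "fy", "cx", "cy" (pixels), "extrinsics" (4x4, takes a point from camera to world coordinates). Camera axes: x right, y down, z forward; pixel columns grow to the right and rows downward; lengths in mm; the calibration is good to about 2 mm. A picture is of the moment at which its call begins. There is no depth.
- hand_in(): hands the job in; it is judged then, once.
The state is a dict: "time": time; "joint_pos": joint angles; "qd": joint speeds; "joint_efforts": joint torques, N m; "tool_pos": TCP position; "tcp_rot": TCP orientation; "ft_force": force on the tool from outside, world axes, zero at the start; "wrist_torque": the same for the moment, N m; "finger_gap": finger opening in mm; "grip_force": force on a finger pad.
Only numpy, scipy, OpenCV 4.12 (cv2) and the standard library are available. Lean on these libraries where they do the work, as an engineer would, in place of code of your own. Each camera call takes 0.05 s, during which the arm holds its last target. There are 200 camera calls.

TASK

Lift the white ceramic grinding ball off the ball tray, lower it gently into the open jar of the mill and let go of it there - do not drop it in or press it hard onto the jar's floor. Only then press the black-capped dead-man plunger on the yellow console halfway down, so that the green band on its stem is level with the top of the black collar, without ever pushing it down to its stop, and finish while still holding it pressed there. Leave the other two balls in their seats and the other things on the bench where they are.

Things in the scene. Friction and masses are not known exactly. Their poses are not given: they have to be found in the camera images.
- ball_white: The white ceramic grinding ball, a smooth sphere 45 mm across, 0.15 to 0.25 kg. Origin at its centre. It starts in one of the tray's three seats (which one varies).
- ball_steel: Dark steel ball, 45 mm across, in another seat; stays there. Origin at its centre.
- ball_green: Green ball, 45 mm across, in the third seat; stays there. Origin at its centre.
- tray: Blue plate 270 x 90 x 10 mm fixed to the bench, on either side of the mill. Origin at the centre of its underside, x along its length, z up. Three black ring seats (38 mm outside, 16 mm tall, so their tops are 26 mm above the origin) stand at x = -85, 0 and +85 mm on its long middle line; a ball rests in each with its centre about 43 mm above the bench. The ring seats are narrower than the balls, so fingers can pass beside them.
- mill: The mill, fixed to the bench: a grey deck 190 x 190 mm, 44 mm high, with the jar on it, and a blue motor housing 95 mm high behind it (on the deck's own +x side, from x = 95 to 195 mm). Origin on the bench under the jar's axis; x points from the jar to the housing, z up. Jar and mill do not move.
- jar_floor (a point): Centre of the inner floor of the mill's round steel jar, 56 mm above the bench. The jar is open on top: inside 140 mm across and 55 mm deep, wall 6 mm. A ball lying on its floor has its centre 22.5 mm above this point. Axes as the mill's.
- jar_rim (a point): Centre of the jar's mouth, 111 mm above the bench.
- console: Yellow box 120 x 100 x 60 mm fixed to the bench, on the side of the mill where the tray is not. Origin at the centre of its underside, z up. A black collar (52 mm across, 12 mm high, top 72 mm above the bench) stands in the middle of its top, around the plunger's stem.
- plunger_top (a point): Centre of the flat top of the plunger's round black cap (52 mm across, 14 mm thick); 112 mm above the bench when released. It moves straight down as the plunger is pressed.
- plunger (a joint): Travel of the plunger in m: 0 released, 0.024 at its stop, downwards. A spring pushes it back up: about 4 N to start it moving, 10 N at half travel (0.012), 16 N at the stop; it returns when let go. The 30 mm stem is white for its first 8 mm above the collar, then green for 8 mm, then red up to the cap: between 0.008 and 0.016 the green band is at the collar's top edge and the mill is enabled; released or pushed to the stop it is off.
- beaker: Empty glass beaker, 80 mm across, 100 mm tall, loose. Origin at the centre of its underside.
- bottle: Amber bottle with a red cap, 70 mm across, 160 mm tall, loose. Origin at the centre of its underside.
- mortar: White ceramic bowl, 100 mm across, 55 mm tall, loose. Origin at the centre of its underside.
- jar_lid: Steel jar lid with a knob, 140 mm across, 30 mm tall, lying loose. Origin at the centre of its underside.
- spatula: Spatula 200 mm long, lying loose on the bench to the right, black handle. Origin near its middle, on the underside.
Mind the look-alikes: they are no part of the job. Several things have the shape of the console; the one meant has the colours described above.

How it is judged:
By the outcome, as a careful person would: the job done as asked, in the order asked, and still so for the second after the job is handed in, while the arm keeps its last pose, push and grip.
It also fails if it takes over 48 s, if anything falls off the work surface, if the arm or the gripper's body presses on something with over 40 N, if the wrist force passes 120 N, or if a joint passes its speed limit or range.

## Working session

There is one attempt and no reset: what is moved stays moved. The work goes in short steps, Python scripts to look and compute and a shell command to move; the robot and the scene stay as the last step left them, time stands still between calls to the robot, and variables do not carry over. Pictures are saved under pics/ and viewed, at most 10 in all, crops included, and the job is handed in when it is done.

```bash
mkdir -p pics; python3 - <<'E'
from bench import *
import cv2,numpy as np
for n in("side","top"):
    s=snapshot(n); cv2.imwrite(f"pics/{n}0.png",s["img"][:,:,::-1]); print(n,s["fx"],s["fy"],s["cx"],s["cy"],np.round(s["extrinsics"],4).tolist())
print(sense())
E
```

```text
side 457.17445155412105 457.17445155412105 257.8412657763359 189.01089598434234 [[-0.8405, -0.2807, 0.4634, -251.6815], [-0.5418, 0.4266, -0.7242, 1255.9837], [0.0056, -0.8598, -0.5106, 957.3414], [0.0, 0.0, 0.0, 1.0]]
top 484.54924779988596 484.54924779988596 252.73223503952516 191.2487259393312 [[0.0086, -0.9898, 0.1419, 308.6942], [-0.9999, -0.0096, -0.0064, 27.0402], [0.0077, -0.1418, -0.9899, 1587.0491], [0.0, 0.0, 0.0, 1.0]]
{'time': 0.1, 'joint_pos': array([ 6.91911376e+01,  7.51273805e+00,  8.53240389e+01, -1.11995108e-03,
        8.72629457e+01, -4.89312239e+00]), 'qd': array([ 0.01800975, -0.04672282, -0.10959464,  0.07491523, -0.01167085,
        0.06619366]), 'joint_efforts': array([ 2.31000030e-05, -5.70952177e+01, -5.01939583e+01, -3.24241482e-04,
        8.16055457e-03, -5.25732708e-05]), 'tool_pos': array([164.44108335, 576.80528908, 403.71910603]), 'tcp_rot': array([-1.79900545e+02, -7.39156651e-03,  1.64084308e+02]), 'ft_force': array([-0.45424371,  0.04275309,  0.00078735]), 'wrist_torque': array([-0.01138998,  0.04244701, -0.04631239]), 'grip_force': 0.0, 'finger_gap': 85.77074897888953}
```

View pics/side0.png

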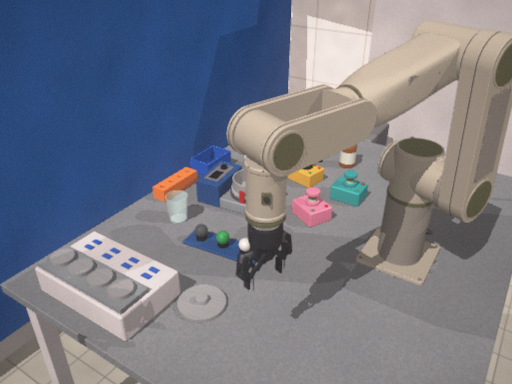

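View pics/top0.png

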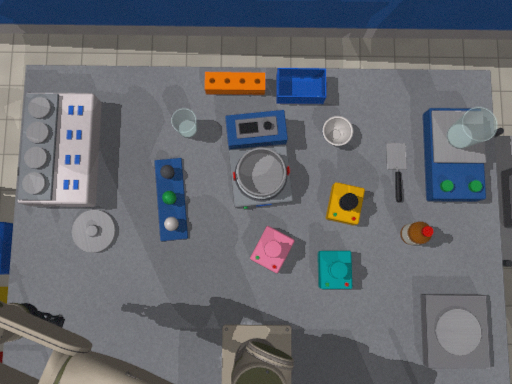

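Side view: white ball (245,245), green (223,239), steel (201,232), with the gripper beside the white ball. 
Top view: white ball (171,224), green (169,198), steel (167,172), jar (262,172). 
- **Could be taken for the ball:** the green and steel balls, the mortar (338,131), the lid knob (92,230). The white one at (171,224) fits. 
- **Could be taken for the console:** pink (273,249), teal (337,270). The yellow one with the black cap at (348,202) fits.

```bash
cat > h.py <<'E'
from bench import *
import cv2,numpy as np
def back(s,u,v,z):
    E=s["extrinsics"]; d=E[:3,:3]@[(u-s["cx"])/s["fx"],(v-s["cy"])/s["fy"],1]; o=E[:3,3]
    return (o+d*(z-o[2])/d[2])
def proj(s,p):
    E=s["extrinsics"]; c=E[:3,:3].T@(np.array(p)-E[:3,3]); return c[0]/c[2]*s["fx"]+s["cx"],c[1]/c[2]*s["fy"]+s["cy"]
def blob(s,mask,box):
    u0,v0,u1,v1=box; m=np.zeros_like(mask); m[v0:v1,u0:u1]=mask[v0:v1,u0:u1]
    n,l,st,c=cv2.connectedComponentsWithStats(m.astype(np.uint8)); i=1+np.argmax(st[1:,4]); return c[i],st[i]
E
python3 - <<'E'
from h import *
t=snapshot("top");s=snapshot("side")
I=t["img"].astype(int); J=s["img"].astype(int)
wh=lambda I:(I.min(2)>120)&(I.max(2)-I.min(2)<50)
c,st=blob(t,wh(I),(155,212,190,238)); print("white",c,st,back(t,*c,43))
g=lambda I:(I[:,:,1]>I[:,:,0]+30)&(I[:,:,1]>I[:,:,2]+30)
c,st=blob(t,g(I),(155,185,190,212)); print("green",c,st,back(t,*c,43))
c,st=blob(t,I.max(2)<45,(330,185,365,220)); print("cap",c,st,back(t,*c,112))
y=(I[:,:,0]>150)&(I[:,:,2]<70); 
c,st=blob(t,y,(320,175,375,230)); print("yellow",c,st,back(t,*c,60))
c,st=blob(s,wh(J),(235,235,254,254)); print("white side",c,st,back(s,*c,43))
print("jar",back(t,262,172,111))
a=cv2.resize(t["img"][150:245,145:380],None,fx=3.3,fy=3.3,interpolation=2); cv2.imwrite("pics/a.png",a[:,:,::-1])
E
```

```text
white [169.2        223.24545455] [164 217  11  13 110] [424.49112013 282.16651284  43.        ]
green [168.75912409 197.16788321] [162 191  14  13 137] [508.20789008 286.34367176  43.        ]
cap [348.52054795 201.19178082] [340 193  18  17 219] [ 492.12531554 -276.96051271  112.        ]
yellow [343.69200524 202.98296199] [328 183  36  41 763] [ 492.71147911 -272.20021883   60.        ]
white side [242.68263473 241.91017964] [235 235  15  16 167] [435.64665942 271.85071505  43.        ]
jar [580.73193226 -10.70740386 111.        ]
```

View pics/a.png

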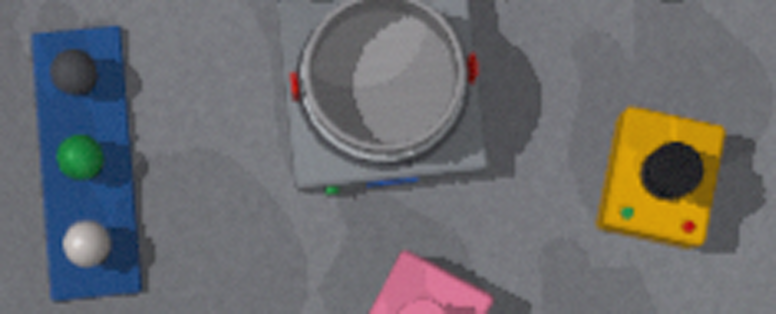

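The crop confirms it: white ball at about (171.4,223.6) in full-image pixels, steel and green balls above it, jar centre near (261.7,173), and a yellow console with a black cap at (348.5,201.5).

```bash
python3 - <<'E'
from h import *
t=snapshot("top");s=snapshot("side")
for n,(u,v) in dict(w=(171.4,223.6),g=(169.2,197.6),st=(167.1,171.8)).items(): print(n,back(t,u,v,43).round(1))
J=s["img"].astype(int)
for th in(90,110,130):
  m=(J.min(2)>th)&(J.max(2)-J.min(2)<45); c,st=blob(s,m,(233,233,256,258)); print("side",c,st,back(s,st[0]+st[2]/2-.5,st[1]+st[3]/2-.5,43))
# ellipse of jar rim: bright ring outer edge, compare to model
I=t["img"].astype(np.uint8)
for c in [(580,-10),(575,-10),(570,-10),(585,-10)]:
  P=[proj(t,(c[0]+76*np.cos(a),c[1]+76*np.sin(a),111)) for a in np.linspace(0,6.28,60)]; P=np.array(P); print(c,P.min(0),P.max(0))
crop=cv2.resize(I[135:215,220:305],None,fx=5,fy=5,interpolation=2)
sc=cv2.resize(s["img"][215:275,185:295],None,fx=3.8,fy=5,interpolation=2)
cv2.imwrite("pics/b.png",cv2.resize(np.vstack([np.pad(crop,((0,0),(0,max(0,sc.shape[1]-crop.shape[1])),(0,0))),np.pad(sc,((0,0),(0,max(0,crop.shape[1]-sc.shape[1])),(0,0)))])[:,:,::-1],None,fx=.85,fy=.85))
E
```

```text
w [423.4 275.1  43. ]
g [506.8 284.9  43. ]
st [590.8 294.4  43. ]
side [242.12888889 240.75555556] [233 233  17  19 225] [439.98363815 275.26827548  43.        ]
side [241.99521531 240.66028708] [233 233  17  18 209] [441.51113075 273.0556      43.        ]
side [242.20212766 240.79255319] [233 233  17  18 188] [441.51113075 273.0556      43.        ]
(580, -10) [237.21307108 148.23554741] [286.3016014 196.5524283]
(575, -10) [237.19183656 149.80362941] [286.30360717 198.16621926]
(570, -10) [237.17058192 151.37318561] [286.30561483 199.78154934]
(585, -10) [237.23428552 146.66893751] [286.29959754 194.94017426]
```

View pics/b.png

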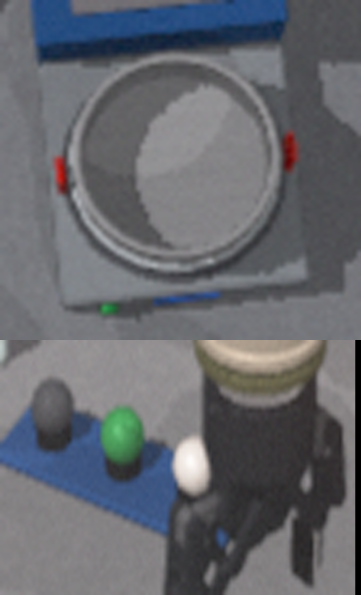

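The jar centre comes out near (581,-11), the white ball near (423,275) and the tray axis at about 6.6°. I'll turn the gripper so it closes across the tray, then travel over at the current height.

```bash
python3 -m jog '0 0 0 0 0 -0.125 -1;0 0 0 0 0 -0.125 -1;0 0 0 0 0 -0.125 -1;-0.185 -0.275 0 0 0 0 -1;-0.185 -0.275 0 0 0 0 -1' 30
python3 -m jog '-0.185 -0.275 0 0 0 0 -1;-0.185 -0.275 0 0 0 0 -1;-0.185 -0.275 0 0 0 0 -1;-0.185 -0.275 0 0 0 0 -1;-0.185 -0.275 0 0 0 0 -1'
```

```text
time: 0.92
tool_pos: [207.8, 526.1, 404.5]
tcp_rot: [-180.0, -0.0, -173.4]
ft_force: [0.8, -0.4, 0.2]
finger_gap: 85.5
grip_force: 0.0
time: 1.55
tool_pos: [315.8, 399.7, 404.8]
tcp_rot: [180.0, 0.0, -173.4]
ft_force: [0.2, -0.4, 0.2]
finger_gap: 85.4
grip_force: 0.0
```

```bash
python3 -m jog '-0.185 -0.275 0 0 0 0 -1;-0.185 -0.275 0 0 0 0 -1;-0.185 -0.275 0 0 0 0 -1;-0.185 -0.275 0 0 0 0 -1;-0.185 -0.27 0 0 0 0 -1'
python3 -m jog '0 0 0.3 0 0 0 -1;0 0 0.3 0 0 0 -1;0 0 0.2 0 0 0 -1;0 0 0.2 0 0 0 -1;0 0 0 0 0 0 -1'
python3 - <<'E'
from h import *
s=snapshot("side");t=snapshot("top")
a=cv2.resize(s["img"][150:280,170:310],None,fx=4,fy=4,interpolation=2); b=cv2.resize(t["img"][150:260,130:230],None,fx=2.5,fy=2.5)
cv2.imwrite("pics/c.png",np.hstack([a,np.pad(b,((0,a.shape[0]-b.shape[0]),(0,0),(0,0)))[:, :240]])[:,:,::-1])
J=s["img"].astype(int); m=(J.min(2)>100)&(J.max(2)-J.min(2)<45); print(sense()["tool_pos"], proj(s,(423,275,43)))
E
```

```text
time: 2.17
tool_pos: [423.4, 274.2, 404.8]
tcp_rot: [180.0, 0.0, -173.4]
ft_force: [0.5, 0.1, 0.1]
finger_gap: 85.4
grip_force: 0.0
time: 2.8
tool_pos: [422.1, 274.7, 302.9]
tcp_rot: [-179.9, -0.2, -173.4]
ft_force: [-0.1, -0.7, 0.0]
finger_gap: 85.4
grip_force: 0.0
[422.95449683 275.19004243 305.26216216] (np.float64(245.33776177620098), np.float64(243.70074651077755))
```

View pics/c.png

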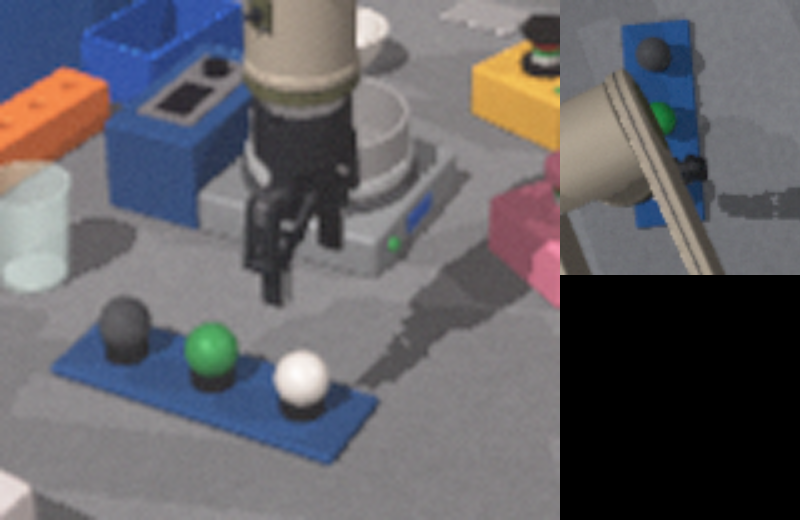

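The white ball is unobstructed in the side view at (245.5,244.5), and the prediction was (245.3,243.7). The gripper is above it, so I'll descend and grasp.

```bash
python3 -m jog '0 0 0.25 0 0 0 -1;0 0 0.25 0 0 0 -1;0 0 0.25 0 0 0 -1;0 0 0.2 0 0 0 -1;0 0 0.11 0 0 0 -1'
python3 -m jog '0 0 0 0 0 0 -1;0 0 0 0 0 0 0;0 0 0 0 0 0 0.2;0 0 0 0 0 0 0.4;0 0 0 0 0 0 1' 30
python3 -m jog '0 0 0 0 0 0 1;0 0 0 0 0 0 1;0 0 0 0 0 0 1;0 0 0 0 0 0 1'
```

```text
time: 3.52
tool_pos: [423.1, 275.3, 198.8]
tcp_rot: [180.0, 0.0, -173.4]
ft_force: [-0.5, 0.3, -0.1]
finger_gap: 85.4
grip_force: 0.0
time: 4.15
tool_pos: [423.3, 275.5, 199.8]
tcp_rot: [180.0, 0.1, -173.4]
ft_force: [-1.6, 0.1, 6.4]
finger_gap: 43.6
grip_force: 29.8
time: 4.65
tool_pos: [423.3, 275.5, 199.8]
tcp_rot: [180.0, 0.1, -173.4]
ft_force: [-1.2, 0.9, 6.6]
finger_gap: 43.1
grip_force: 29.8
```

The gap of 43.1 mm and the +6 N mean I'm gripping about 6 mm above the ball's equator. I'll reopen, go 6 mm lower and regrip.

```bash
python3 -m jog '0 0 0 0 0 0 -0.2;0 0 0 0 0 0 -0.4;0 0 0.03 0 0 0 -0.4;0 0 0.03 0 0 0 -0.4;0 0 0 0 0 0 -0.4' 30
python3 -m jog '0 0 0 0 0 0 0;0 0 0 0 0 0 1;0 0 0 0 0 0 1;0 0 0 0 0 0 1;0 0 0 0 0 0 1'
```

```text
time: 5.28
tool_pos: [422.6, 275.0, 192.1]
tcp_rot: [-180.0, -0.1, -173.4]
ft_force: [1.0, 0.5, 0.5]
finger_gap: 59.6
grip_force: 0.0
time: 5.9
tool_pos: [422.9, 275.3, 192.9]
tcp_rot: [180.0, 0.0, -173.4]
ft_force: [-1.8, 3.3, 3.1]
finger_gap: 43.3
grip_force: 30.4
```

```bash
python3 -m jog '0 0 -0.03 0 0 0 1;0 0 -0.05 0 0 0 1;0 0 -0.1 0 0 0 1;0 0 -0.1 0 0 0 1;0 0 0 0 0 0 1'
python3 -c "
from h import *
s=snapshot('side'); print(sense()['ft_force'],sense()['tool_pos'],sense()['finger_gap'])
J=s['img'].astype(int); m=(J.min(2)>100)&(J.max(2)-J.min(2)<45)
u,v=proj(s,(423,275,71));u=int(u);v=int(v);print(u,v)
cv2.imwrite('pics/d.png',cv2.resize(s['img'][v-40:v+50,u-60:u+40],None,fx=5,fy=5,interpolation=2)[:,:,::-1])"
```

```text
time: 6.52
tool_pos: [423.5, 275.4, 222.3]
tcp_rot: [179.9, 0.1, -173.4]
ft_force: [0.7, 0.2, -2.2]
finger_gap: 43.7
grip_force: 30.9
[-0.42803883  0.20881655 -2.07448619] [423.17953343 275.30008452 221.5372881 ] 43.500229500013404
245 236
```

View pics/d.png

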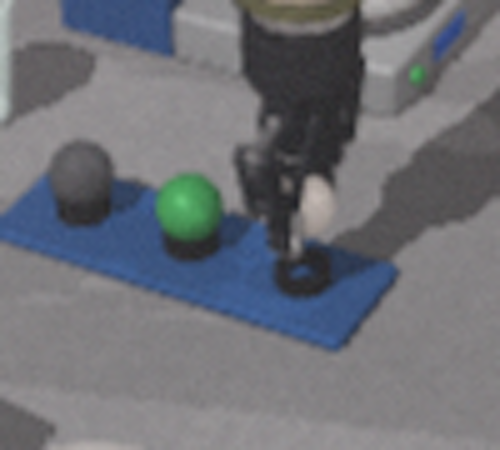

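The ball is lifted: it's held at crop (318,207), its seat is empty and the force reads about 2 N of weight. I'll raise it and carry it to the jar.

```bash
python3 -m jog '0 0 -0.2 0 0 0 1;0 0 -0.3 0 0 0 1;0 0 -0.3 0 0 0 1;0 0 -0.2 0 0 0 1;0 0 -0.1 0 0 0 1'
python3 -m jog '-0.06 -0.15 0 0 0 0 1;-0.12 -0.3 0 0 0 0 1;-0.12 -0.3 0 0 0 0 1;-0.12 -0.3 0 0 0 0 1;-0.12 -0.3 0 0 0 0 1'
python3 -m jog '-0.12 -0.3 0 0 0 0 1;-0.12 -0.3 0 0 0 0 1;-0.12 -0.3 0 0 0 0 1;-0.12 -0.3 0 0 0 0 1;-0.12 -0.3 0 0 0 0 1'
python3 -m jog '-0.08 -0.12 0 0 0 0 1;-0.04 -0.05 0 0 0 0 1;0 0 0 0 0 0 1;0 0 0 0 0 0 1'
```

```text
time: 7.2
tool_pos: [423.0, 275.2, 331.7]
tcp_rot: [180.0, 0.1, -173.4]
ft_force: [-0.4, -0.3, -3.0]
finger_gap: 43.3
grip_force: 31.1
time: 7.82
tool_pos: [492.1, 145.3, 329.0]
tcp_rot: [-180.0, -0.1, -173.4]
ft_force: [0.8, 0.5, -2.8]
finger_gap: 43.7
grip_force: 31.2
time: 8.45
tool_pos: [568.7, 3.1, 328.9]
tcp_rot: [180.0, -0.1, -173.4]
ft_force: [0.4, 0.1, -3.0]
finger_gap: 43.4
grip_force: 31.2
time: 8.95
tool_pos: [582.3, -9.6, 330.5]
tcp_rot: [180.0, -0.0, -173.4]
ft_force: [-0.5, 0.6, -2.5]
finger_gap: 43.1
grip_force: 31.2
```

```bash
python3 -m jog '0 0 0.2 0 0 0 1;0 0 0.25 0 0 0 1;0 0 0.2 0 0 0 1;0 0 0.15 0 0 0 1;0 0 0.1 0 0 0 1'
python3 -m jog '0 0 0.03 0 0 0 1;0 0 0.02 0 0 0 1;0 0 0 0 0 0 1;0 0 0 0 0 0 1'
python3 -m jog '0 0 0.01 0 0 0 1;0 0 0.01 0 0 0 1;0 0 0 0 0 0 1'
```

```text
time: 9.57
tool_pos: [582.4, -10.3, 239.4]
tcp_rot: [180.0, -0.1, -173.4]
ft_force: [-1.1, 0.0, -2.6]
finger_gap: 43.3
grip_force: 31.2
time: 10.07
tool_pos: [582.9, -10.5, 236.3]
tcp_rot: [-180.0, 0.1, -173.4]
ft_force: [-0.6, -0.4, -2.8]
finger_gap: 43.5
grip_force: 31.2
time: 10.45
tool_pos: [582.6, -10.4, 233.5]
tcp_rot: [180.0, -0.0, -173.4]
ft_force: [0.2, -0.8, -1.8]
finger_gap: 43.6
grip_force: 31.2
```

```bash
python3 -m jog '0 0 0.01 0 0 0 1;0 0 0.01 0 0 0 1;0 0 0 0 0 0 1'
python3 -m jog '0 0 0.01 0 0 0 1;0 0 0 0 0 0 1;0 0 0 0 0 0 1'
```

```text
time: 10.82
tool_pos: [582.6, -10.4, 231.5]
tcp_rot: [180.0, -0.0, -173.4]
ft_force: [0.5, 0.8, -2.8]
finger_gap: 43.4
grip_force: 31.2
time: 11.2
tool_pos: [582.6, -10.4, 230.7]
tcp_rot: [-180.0, -0.0, -173.4]
ft_force: [-0.0, -0.4, -2.0]
finger_gap: 43.7
grip_force: 31.2
```

```bash
python3 -m jog '0 0 0.01 0 0 0 1;0 0 0 0 0 0 1;0 0 0 0 0 0 1'
python3 -m jog '0 0 0.005 0 0 0 1;0 0 0 0 0 0 1;0 0 0 0 0 0 1'
python3 -m jog '0 0 0.005 0 0 0 1;0 0 0 0 0 0 1;0 0 0 0 0 0 1'
```

```text
time: 11.58
tool_pos: [582.6, -10.4, 229.7]
tcp_rot: [180.0, -0.0, -173.4]
ft_force: [-0.0, 1.3, -3.0]
finger_gap: 43.6
grip_force: 31.2
time: 11.95
tool_pos: [582.6, -10.4, 229.2]
tcp_rot: [-180.0, 0.0, -173.4]
ft_force: [-0.3, 1.1, -1.4]
finger_gap: 43.1
grip_force: 31.2
time: 12.32
tool_pos: [582.8, -10.4, 229.0]
tcp_rot: [-180.0, 0.0, -173.4]
ft_force: [-1.3, 0.8, 0.4]
finger_gap: 43.2
grip_force: 31.3
```

The force went from -2.5 to +0.4 N, so the ball is resting on the floor. I'll release it.

```bash
python3 -m jog '0 0 0 0 0 0 -0.1;0 0 0 0 0 0 -0.3;0 0 0 0 0 0 -0.5;0 0 0 0 0 0 -0.5;0 0 0 0 0 0 -0.5'
python3 -m jog '0 0 -0.1 0 0 0 -0.5;0 0 -0.2 0 0 0 -0.5;0 0 -0.3 0 0 0 -0.5;0 0 -0.3 0 0 0 -0.5;0 0 -0.3 0 0 0 -0.5'
```

```text
time: 12.95
tool_pos: [582.6, -10.4, 228.7]
tcp_rot: [-180.0, -0.0, -173.4]
ft_force: [0.2, -0.1, 0.0]
finger_gap: 64.0
grip_force: 0.0
time: 13.58
tool_pos: [582.7, -10.4, 351.7]
tcp_rot: [-180.0, 0.1, -173.4]
ft_force: [1.0, -0.4, 0.2]
finger_gap: 64.2
grip_force: 0.0
```

```bash
python3 -m jog '0.07 -0.14 0 0 0 0 1;0.13 -0.28 0 0 0 0 1;0.13 -0.28 0 0 0 0 1;0.13 -0.28 0 0 0 0 1;0.13 -0.28 0 0 0 0 1' 40
python3 -m jog '0.13 -0.28 0 0 0 0 1;0.13 -0.28 0 0 0 0 1;0.13 -0.28 0 0 0 0 1;0.13 -0.28 0 0 0 0 1;0.09 -0.16 0 0 0 0 1'
python3 -m jog '0 0 0 0 0 0 1;0 0 0.1 0 0 0 1;0 0 0.2 0 0 0 1;0 0 0.1 0 0 0 1;0 0 0 0 0 0 1'
python3 -c "
from h import *
s=snapshot('side');t=snapshot('top'); print(sense()['tool_pos'])
J=t['img']
a=cv2.resize(s['img'][130:220,215:345],None,fx=6,fy=6,interpolation=2)[:,:780]; b=cv2.resize(t['img'][145:220,225:375],None,fx=.8,fy=.8) 
cv2.imwrite('pics/e.png',a[:,:,::-1])
cv2.imwrite('pics/t1.png',cv2.resize(t['img'][130:260,220:400],None,fx=4,fy=4,interpolation=2)[:,:,::-1])"
```

```text
time: 14.2
tool_pos: [537.5, -143.7, 348.5]
tcp_rot: [180.0, -0.0, -173.4]
ft_force: [0.8, -0.4, 0.5]
finger_gap: 0.0
grip_force: 0.0
time: 14.82
tool_pos: [491.5, -278.0, 348.5]
tcp_rot: [180.0, -0.0, -173.5]
ft_force: [0.0, 0.0, 0.0]
finger_gap: -0.2
grip_force: 0.0
time: 15.45
tool_pos: [492.2, -275.7, 306.6]
tcp_rot: [179.9, -0.1, -173.4]
ft_force: [0.0, 0.4, 0.4]
finger_gap: -0.3
grip_force: 0.0
[ 492.66171294 -276.31676345  308.57568788]
```

View pics/e.png

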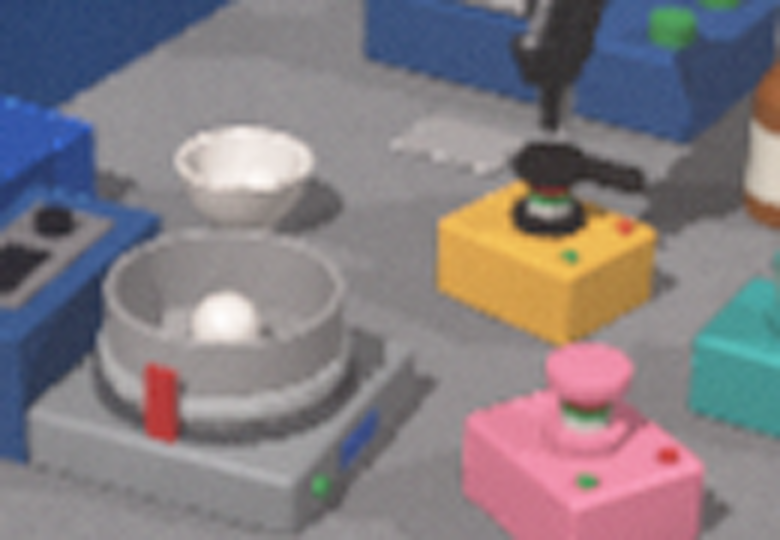

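View pics/t1.png

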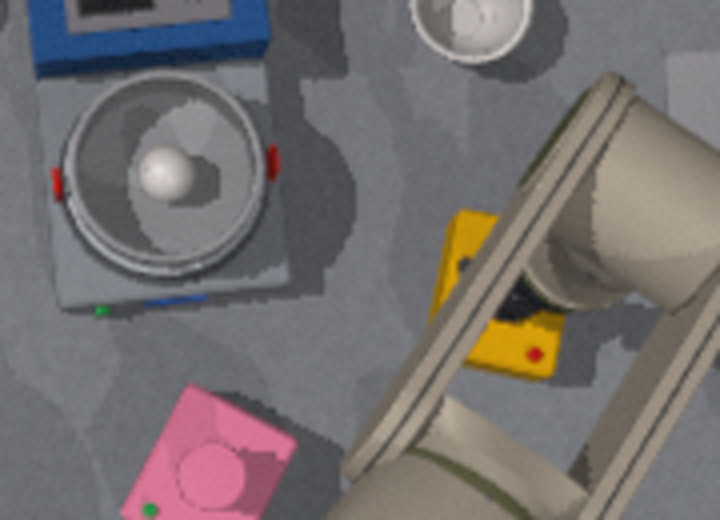

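The ball lies in the jar (side crop (225,320), top crop (165,172)). The closed fingertips at (550,125) are right over the black cap at (550,165) of the yellow console. I'll press in small steps.

```bash
python3 -m jog '0 0 0.1 0 0 0 1;0 0 0.08 0 0 0 1;0 0 0 0 0 0 1;0 0 0 0 0 0 1'
python3 -m jog '0 0 0.03 0 0 0 1;0 0 0.02 0 0 0 1;0 0 0 0 0 0 1;0 0 0 0 0 0 1'
```

```text
time: 16.05
tool_pos: [492.6, -276.6, 290.7]
tcp_rot: [-180.0, -0.0, -173.4]
ft_force: [-0.2, -0.1, -0.6]
finger_gap: 0.3
grip_force: 0.0
time: 16.55
tool_pos: [492.5, -276.5, 285.7]
tcp_rot: [180.0, -0.0, -173.4]
ft_force: [-0.2, 0.2, -0.4]
finger_gap: -0.1
grip_force: 0.0
```

```bash
python3 -m jog '0 0 0.02 0 0 0 1;0 0 0.02 0 0 0 1;0 0 0 0 0 0 1;0 0 0 0 0 0 1'
python3 -m jog '0 0 0.02 0 0 0 1;0 0 0.02 0 0 0 1;0 0 0 0 0 0 1;0 0 0 0 0 0 1'
```

```text
time: 17.05
tool_pos: [492.6, -276.6, 282.0]
tcp_rot: [-180.0, 0.0, -173.4]
ft_force: [-2.4, 0.7, 4.8]
finger_gap: -0.2
grip_force: 2.6
time: 17.55
tool_pos: [492.7, -276.6, 278.3]
tcp_rot: [-180.0, 0.0, -173.4]
ft_force: [-2.6, 1.5, 6.5]
finger_gap: -0.1
grip_force: 3.5
```

```bash
python3 -m jog '0 0 0.02 0 0 0 1;0 0 0.02 0 0 0 1;0 0 0.02 0 0 0 1;0 0 0 0 0 0 1;0 0 0 0 0 0 1'
python3 -c "
from h import *
f=[]
for i in range(6):
  s=snapshot('side');f.append(sense()['ft_force'][2])
print(np.mean(f),f,sense()['tool_pos'])
cv2.imwrite('pics/f.png',cv2.resize(s['img'][150:195,280:335],None,fx=10,fy=10,interpolation=2)[:,:,::-1])"
```

```text
time: 18.18
tool_pos: [492.7, -276.6, 272.7]
tcp_rot: [-180.0, 0.0, -173.4]
ft_force: [-2.9, 3.0, 9.6]
finger_gap: 0.1
grip_force: 4.9
9.918955580611096 [np.float64(9.514609600519226), np.float64(9.58690025016314), np.float64(9.552701918109694), np.float64(10.802784425703727), np.float64(10.3722979228037), np.float64(9.684439366367094)] [ 492.65622086 -276.58047179  272.65104811]
```

View pics/f.png

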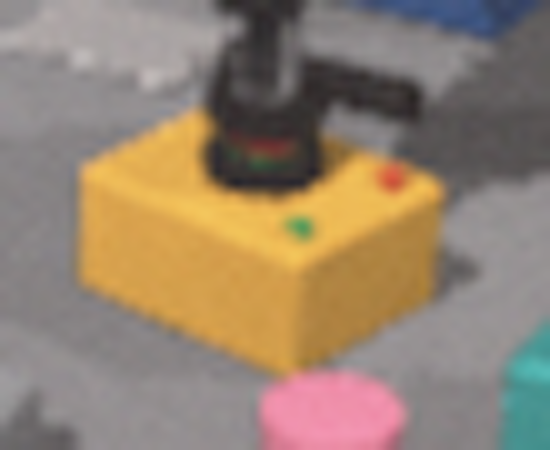

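At the collar (crop (258,155)) the stem shows green with red above it and no white. The force averages 9.9 N, which is half travel. Handing in.

```bash
python3 -c "
from bench import *
print(hand_in())"
```

```text
the job is handed in; nothing more can be done
None
```

The white ball is resting in the mill jar, set down with light contact before I let go. I handed in with the yellow console's plunger held about halfway down (9.9 N, green band at the collar), never near its stop, at about 18.5 s of the 48 s.

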